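# Lid on the spice grinder and hold it down to grind

### The arm

A 6-joint arm with a two-finger parallel gripper is mounted at the origin on the work surface. World frame = base frame: x ahead of the robot, y to its left, z up, the work surface at z = 0. Lengths are in m, angles in rad, forces in N, time in s.
With the tool pointing down it reaches from about 0.4 to 0.825 m from the base axis. Payload 7 kg.
Tool frame: the origin (TCP) lies at the very end of the fingers, on their centre line; the grasp point (between the pads) lies 19 mm behind it (manip.grasp_offset is the distance from the TCP to the grasp point, in m); z points along the fingers, y is the line along which they close (so a half turn about z gives the same grasp; the last joint's range is limited). The gripper opens to 88 mm and grips with 3 to 60 N. Pads are 19 mm wide; open, the fingers measure 130 mm over their backs; the gripper's body (78 mm by 193 mm) begins 47 mm behind the grasp point.
Start: joints at [1.552, 0.359, 0.012, 0, -1.224, -0.288], TCP at [0.204, 0.643, 0.227] pointing down, gripper open.
Joint ranges: [-3.07, 3.07], [-1.43, 2.12], [-1.02, 1.25], [-3.03, 1.67], [-3.05, -0], [-3.03, 3.03]. Speed limits (rad/s): [2.39, 2.39, 3.01, 3.14, 3.14, 3.14].

### API

Orientations are given as [roll, pitch, yaw] about the fixed x, y, z axes, in that order (R = Rz(yaw) Ry(pitch) Rx(roll)).
In Python, from station import manip gives the robot as it stands.
- The arm moves only by the shell command python3 -m jog 'ROWS' [OPENING]. ROWS is JSON, a list of rows, each a list of 2 entries, a list of its own where there are three numbers: the shift along the tool's x, y, z in m, then the turn, a rotation vector about the tool's x, y, z in degrees. In form: [[[tx, ty, tz], [wx, wy, wz]], ...]. A call has 1 to 5 rows; each row shifts and turns the commanded pose from where the row before left it, along the tool's axes as they then stand; what a row does not reach is not made up. A row lasts 1/10 s, in which the tool goes at most 50 mm and 8.59 degrees, less where a joint would pass 70% of its speed; a pose out of reach is approached as far as the arm can. A call with a gripper value outside its range is refused whole. OPENING is the gripper command: -1 is fully open, 1 is shut, values between are in proportion, set as the call begins (- or left out, the last holds). The fingers move at their own pace and stop on an object; the grip force is fixed at half the most. Time passes only in rows, so rows that do not move let the fingers close. It gives the time, the measured TCP pose, the force, the opening and the grip force at its end, in the units of the state.
- manip.get_state(): the state, without advancing time (a new reading comes with each control period).
- manip.read_camera(name): name is "side" or "top" or "wrist"; returns the picture (420x560x3 uint8, blue, green, red); there is no depth.
- manip.calibration(name): a dict with "fovy" (degrees; the focal length in pixels is half the picture's height over the tangent of half this angle, whatever the lens; pixels are square), "cx", "cy" (the principal point, pixels), "xyz" and "orientation" of the camera in the world; the wrist camera has in their place "T_tool_cam" (4x4, takes a point from camera to tool coordinates, whose origin is the TCP and whose axes are the flange's). Camera axes: x right, y down, z forward; pixel columns grow to the right and rows downward; lengths in m; the calibration is good to about 2 mm. The wrist camera is an equidistant fisheye: a pixel r from the principal point sees the ray r / f radians off the axis. A picture is of the moment at which its call begins: read the wrist's pose just before it. calibration takes no time and is no camera call.
- manip.job_done(): hands the job in; it is judged then, once.
The state is a dict: "clock": time; "joints": joint angles; "qvel": joint speeds; "tau": joint torques, N m; "eef_pos": TCP position; "tcp_rot": TCP orientation; "contact_force": force on the tool from outside, world axes, zero at the start; "moment": the same for the moment, N m; "finger_gap": opening from 0.0 (shut) to 1.0 (fully open); "finger_force": force on a finger pad.
Only numpy, scipy, OpenCV 4.12 (cv2) and the standard library are available. Lean on these libraries where they do the work, as an engineer would, in place of code of your own. Each camera call takes 0.05 s, during which the arm holds its last target. There are 200 camera calls.

### The job

The spice grinder is loaded with cinnamon and cardamom: put its clear lid on, with the three prongs in the three slots of the deck, then push the lid down against its spring, nearly or fully to the bottom, and keep it down without a break so that the motor runs for at least three seconds. Finish while still holding the lid down; do not let go of it. Push steadily without leaning hard on it, and leave the other things on the bar where they stand.

Things in the scene. Friction and masses are not known exactly. Their poses are not given: they have to be found in the camera images.
- grinder: Spice grinder, fixed to the bar by suction feet: round black motor body, 112 mm across at the foot, 104 mm at the top, with a flat deck 112 mm above the bar. Origin: centre of the underside; z up. In the deck, around the bowl, are three slots, centred on the directions 0, 120 and 240 degrees about z from the grinder's own +x.
- grinder_rim (a point): Centre of the steel bowl's mouth, on the grinder's axis, 126 mm above its origin. The bowl (outside 72 mm, bevelled rim) stands up 14 mm above the deck; the lid's skirt goes over it.
- grinder_slot0 (a point): Mouth of the slot at 0 degrees, at deck height, 42.5 mm from the axis. Each slot reaches from 36 to 49 mm from the axis, is about 22 mm wide along the circle and 20 mm deep; in each an orange pad of the switch ring stands 5 mm below the deck.
- lid: The grinder's lid, loose, 80 to 140 g, upright on the bar on its three prongs, 82 mm tall. Origin: on its axis at the prong tips; z up. Clear skirt, 84 mm outside, 78 mm inside, 13 to 39 mm above the origin; clear shoulder to 46 mm; black round grip cap 44 mm across above that. With the prongs resting on the pads the lid's origin is 107 mm above the grinder's origin, fully pressed 99 mm.
- lid_prong0 (a point): Tip of the prong at 0 degrees: 42.5 mm from the lid's axis along the lid's own +x. Three black prongs at 0, 120 and 240 degrees about z, 14 mm wide, 39 to 46 mm from the axis, 13 mm long below the skirt, running on up the skirt as black ribs. Any third of a turn fits. Standing on the deck beside the slots, they hold the lid's origin at 112 mm and press nothing.
- lid_grip (a point): Point on the lid's axis inside the grip cap, 66 mm above the lid's origin: a good height to pinch the cap (36 mm tall, 44 mm across) from above, any way round.
- lid_top (a point): Centre of the cap's flat top, 82 mm above the lid's origin.
- lid_switch (a joint): Travel of the grinder's sprung switch ring, 0 (up) to 0.008 m (fully down). The lid's prongs push it straight down; it takes about 4 N to start and 11 N at the bottom, and springs back when let go. The motor runs while the travel is more than 0.005.
- espresso_cup: Bystander: white espresso cup, 62 wide, 55 tall, with a small handle (mm). Origin: centre of its underside. To be left alone.
- milk_pitcher: Bystander: steel milk pitcher, 82 wide, 98 tall, with a side handle (mm). Origin: centre of its underside. To be left alone.
- spice_jar: Bystander: amber jar with a brass cap, 52 wide, 85 tall (mm). Origin: centre of its underside. To be left alone.
- bar_spoon: Bystander: steel spoon lying on the bar, 150 long (mm). Origin: its middle. To be left alone.
- tamper: Bystander: dark steel coffee tamper standing on the rubber mat, 58 wide, 90 tall (mm). Origin: centre of its underside. To be left alone.
- leveller: Bystander: aluminium disc (coffee leveller) on the rubber mat, 58 wide, 30 tall (mm). Origin: centre of its underside. To be left alone.
Not all that is in view belongs to the job. What is shaped like the lid but pink is not meant.

How it is judged:
On the way:
1. the lid, seated with its prongs in the slots, is kept pressed down (switch travel over 5 of 8 mm) for three seconds without a break (value of joint lid_switch above 0.005 m and horizontal distance between lid and grinder below 0.005 m and z of lid in the frame of grinder below 0.104 m and angle between lid's own z axis and vertical below 0.12 rad and contact force between any of the fingers, the arm and lid above 2 N), for 3 s.
At the end, for the whole second after the job is handed in: The robot is still holding the lid down: switch travel more than 5 mm of 8, lid centred on the grinder within 5 mm, its origin less than 104 mm above the grinder's origin, tilted less than 0.12 rad, and pushed or held by the robot with more than 2 N (all of step 1); the arm keeps its last pose, push and grip.
It fails at once if the lid is forced or leaned on hard: more than 90 N between lid and grinder (contact force between lid and grinder above 90 N).
It fails at once if a bystander is moved more than 25 mm or tipped over (distance of any of espresso_cup, milk_pitcher, spice_jar, bar_spoon, tamper, leveller from where it was at the start of the episode above 0.025 m or angle between any of espresso_cup, milk_pitcher, spice_jar, tamper, leveller's own z axis and vertical above 0.35 rad).
It also fails if it takes over 51 s, if anything falls off the work surface, if the arm or the gripper's body presses on something with over 40 N, if the wrist force passes 120 N, or if a joint passes its speed limit or range.

## Working session

There is one attempt and no reset: what is moved stays moved. The work goes in short steps, Python scripts to look and compute and a shell command to move; the robot and the scene stay as the last step left them, time stands still between calls to the robot, and variables do not carry over. Pictures are saved under pics/ and viewed, at most 10 in all, crops included, and the job is handed in when it is done.

```bash
mkdir -p pics; ls; python3 - <<'E'
from station import manip
import cv2,numpy as np
s=manip.get_state();print(s)
for n in("side","top","wrist"):
    c=manip.calibration(n);print(n,c)
a=manip.read_camera("top");b=manip.read_camera("side");w=manip.read_camera("wrist")
for n,i in(("top",a),("side",b),("wrist",w)):cv2.imwrite(f"pics/{n}0.png",i)
E
```

```text
pics
{'clock': 0.0, 'joints': array([ 1.55206397e+00,  3.59356918e-01,  1.10465012e-02, -4.02635205e-04,
       -1.22409912e+00, -2.88136560e-01]), 'qvel': array([-0.00103968, -0.00059091,  0.0014637 ,  0.00134941,  0.001386  ,
        0.00232905]), 'tau': array([ 6.83572307e-04, -5.82715702e+01,  2.93057334e+01,  6.99730799e+00,
        7.06884879e-03, -1.45002259e-04]), 'eef_pos': array([0.20373654, 0.64298757, 0.22562724]), 'tcp_rot': array([ 3.13993838e+00, -9.55717372e-05, -3.07005953e-01]), 'contact_force': array([ 0.32520205, -0.51579508,  0.83488595]), 'moment': array([-0.0059745 ,  0.02902044, -0.03273163]), 'finger_force': 0.0, 'finger_gap': 0.9968840089741358}
side {'fovy': 47.56488564480393, 'cx': 279.1121068774342, 'cy': 212.90945664190878, 'xyz': array([ 0.4803536 , -1.16145615,  0.8462013 ]), 'orientation': array([-2.15379507, -0.01163269, -0.07065988])}
top {'fovy': 44.577462367273014, 'cx': 282.79400675701453, 'cy': 200.3489321138079, 'xyz': array([ 0.27881767, -0.03222594,  1.44971163]), 'orientation': array([-2.93799193e+00,  2.43805625e-04, -1.60688280e+00])}
wrist {'fovy': 65.70646984690485, 'cx': 281.2540960273608, 'cy': 208.73287112312622, 'T_tool_cam': array([[-1.22493530e-04, -9.55175277e-01, -2.96040834e-01,
         8.01666369e-02],
       [ 9.99999916e-01, -2.32969170e-04,  3.37902277e-04,
        -4.10840371e-04],
       [-3.91724288e-04, -2.96040768e-01,  9.55175225e-01,
        -1.58848735e-01],
       [ 0.00000000e+00,  0.00000000e+00,  0.00000000e+00,
         1.00000000e+00]])}
```

View pics/top0.png

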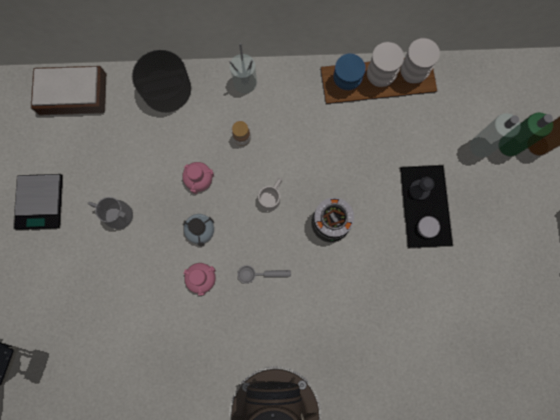

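View pics/side0.png

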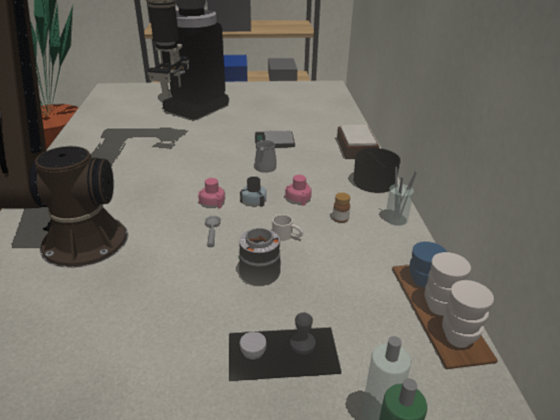

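The top view shows the lid (clear with a black cap) at about (199,229), with pink decoys at (198,177) and (200,278). The grinder is at (333,217) with orange pads. Next I'll crop and mask both.

```bash
cat > h.py <<'E'
import numpy as np,cv2
from scipy.spatial.transform import Rotation as R
from station import manip
def ray(n,u,v,s=None):
    c=manip.calibration(n);f=210/np.tan(np.radians(c["fovy"]/2));x=np.array([u-c["cx"],v-c["cy"]])/f
    if n=="wrist":
        r=np.hypot(*x);d=np.array([*(x/r*np.sin(r)),np.cos(r)]) if r>0 else np.array([0,0,1.])
        T=c["T_tool_cam"];Q=R.from_euler("xyz",s["tcp_rot"]).as_matrix()
        return s["eef_pos"]+Q@T[:3,3],Q@T[:3,:3]@d
    return c["xyz"],R.from_euler("xyz",c["orientation"]).as_matrix()@np.array([*x,1])
def onz(n,u,v,z,s=None):
    o,d=ray(n,u,v,s);return o+d*(z-o[2])/d[2]
E
python3 - <<'E'
import cv2,numpy as np
from h import *
a=cv2.imread("pics/top0.png");b=cv2.imread("pics/side0.png")
r=lambda i,x,y,w,h:cv2.resize(i[y:y+h,x:x+w],(400,300),interpolation=cv2.INTER_CUBIC)
cv2.imwrite("pics/crop1.png",np.clip(1.6*np.vstack([np.hstack([r(a,165,204,64,48),r(a,301,193,64,48)]),np.hstack([r(b,224,167,64,48),r(b,220,225,80,60)])]).astype(float),0,255).astype(np.uint8))
print("lid cap",onz("top",199,228,.082),"grinder",onz("top",333,217,.112))
h=cv2.cvtColor(a,cv2.COLOR_BGR2HSV)
m=cv2.inRange(h,(5,120,90),(20,255,255));m[:, :300]=0;m[:,365:]=0
n,l,st,ce=cv2.connectedComponentsWithStats(m)
for i in range(1,n):
  if st[i,4]>5:print("orange",st[i,4],ce[i],onz("top",*ce[i],.107))
E
```

```text
lid cap [0.49311707 0.18642825 0.082     ] grinder [ 0.50503368 -0.17311468  0.112     ]
orange 63 [326.80952381  73.47619048] [ 0.91650494 -0.17913624  0.107     ]
orange 79 [354.97468354  95.93670886] [ 0.8462229  -0.25415607  0.107     ]
orange 41 [329.07317073  97.85365854] [ 0.84314469 -0.18153756  0.107     ]
orange 7 [341.42857143  99.42857143] [ 0.83722471 -0.21572525  0.107     ]
orange 18 [334.16666667 200.88888889] [ 0.54942729 -0.17920366  0.107     ]
orange 20 [319.9 224.1] [ 0.48807071 -0.13787389  0.107     ]
orange 23 [347.47826087 225.04347826] [ 0.4829061  -0.21076997  0.107     ]
```

View pics/crop1.png

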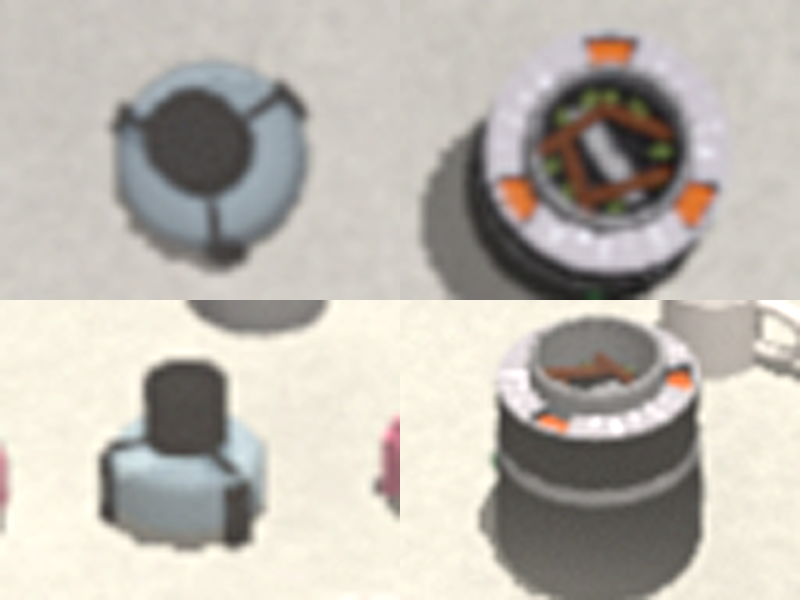

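View pics/wrist0.png

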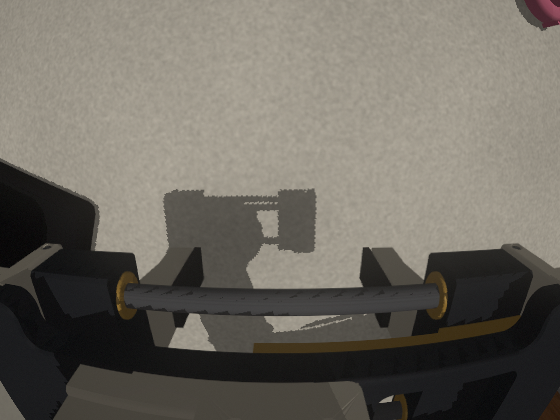

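Top row: the lid's dark cap and three ribs, and the grinder with pads at 0, 120 and 240 deg from about -4 deg. Bottom row: the same two from the side. The wrist view shows only bare bar so far. Now the lid's centre and heading.

```bash
python3 - <<'E'
from h import *
P=np.array([onz("top",*p,.107)[:2] for p in((334.17,200.89),(319.9,224.1),(347.48,225.04))]);g=P.mean(0);print("grinder",g,np.degrees(np.arctan2(*(P-g).T[::-1])),np.linalg.norm(P-g,axis=1))
q=lambda u,v:(165+u/6.25-.42,204+v/6.25-.42)
cap=onz("top",*q(198,140),.082);print("cap",cap)
cs=manip.calibration
u=(224+185/6.25-.4,167+70/6.25-.4)
print("side cap",onz("side",*u,.082))
for z in(.02,):
  L=np.array([onz("top",*q(*p),z)[:2] for p in((120,122),(294,103),(226,255))])
  c=L.mean(0);print(z,c,np.linalg.norm(L-c,axis=1),np.degrees(np.arctan2(*(L-c).T[::-1])),np.degrees(np.arctan2(*(L-cap[:2]).T[::-1])))
E
```

```text
grinder [ 0.50680329 -0.17595381] [  -4.37207799  116.19387141 -124.45081653] [0.04274503 0.04243808 0.04222754]
cap [0.49889104 0.1938001  0.082     ]
side cap [0.50101782 0.2067861  0.082     ]
0.02 [0.49963456 0.19715839] [0.04606978 0.04404633 0.04367221] [  66.0121458   -56.06467044 -172.70293637] [  66.80708022  -52.64317111 -177.05713673]
```

```bash
python3 -m jog '[[[0.02,0.018,0],[0,0,0]],[[0.034,0.03,0],[0,0,0]],[[0.034,0.03,0],[0,0,0]],[[0.034,0.03,0],[0,0,0]],[[0.034,0.03,0],[0,0,0]]]' -1
python3 -m jog '[[[0.034,0.03,0],[0,0,0]],[[0.034,0.03,0],[0,0,0]],[[0.034,0.03,0],[0,0,0]],[[0.034,0.03,0],[0,0,0]],[[0.034,0.03,0],[0,0,0]]]' 
python3 -m jog '[[[0.034,0.03,0],[0,0,0]],[[0.024,0.018,0],[0,0,0]],[[0,0,0],[0,0,0]],[[0,0,0],[0,0,0]]]'
python3 - <<'E'
from h import *
import pickle
s=manip.get_state();w=manip.read_camera("wrist");cv2.imwrite("pics/wrist1.png",w);pickle.dump(s,open("s1.pkl","wb"));print(s["clock"],s["eef_pos"],s["tcp_rot"])
E
```

```text
clock: 0.65
eef_pos: [0.3114, 0.463, 0.2264]
tcp_rot: [3.141, -0.0, -0.306]
contact_force: [1.1, 0.3, -0.3]
finger_gap: 0.998
finger_force: 0.0
clock: 1.15
eef_pos: [0.4281, 0.2687, 0.2267]
tcp_rot: [-3.141, -0.0, -0.306]
contact_force: [0.4, 0.8, -0.6]
finger_gap: 1.0
finger_force: 0.0
clock: 1.55
eef_pos: [0.4686, 0.2065, 0.2263]
tcp_rot: [3.141, 0.0, -0.309]
contact_force: [0.3, 0.4, -0.1]
finger_gap: 1.001
finger_force: 0.0
1.55 [0.46860337 0.20646225 0.22634853] [ 3.14131208e+00  3.35454236e-04 -3.08877834e-01]
```

View pics/wrist1.png

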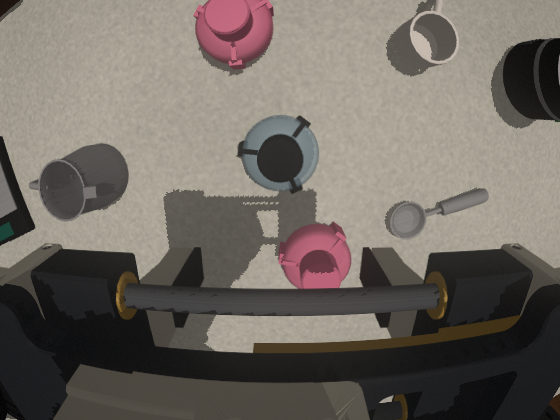

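The wrist view shows the lid centred at about (280,154), with ribs at (243,151), (304,124) and (295,187). The rear pink decoy is at (316,257).

```bash
python3 - <<'E'
from h import *
import pickle
s=pickle.load(open("s1.pkl","rb"));w=cv2.imread("pics/wrist1.png")
m=(w.max(2)<55).astype(np.uint8);m[:, :225]=0;m[:,335:]=0;m[:105]=0;m[190:]=0
e=cv2.morphologyEx(m,cv2.MORPH_OPEN,cv2.getStructuringElement(cv2.MORPH_ELLIPSE,(19,19)))
n,l,st,ce=cv2.connectedComponentsWithStats(e);print(n,st,ce)
i=1+st[1:,4].argmax();x,y=ce[i];print("cap z.08",onz("wrist",x,y,.082,s),"z.06",onz("wrist",x,y,.07,s),"area d px",2*np.sqrt(st[i,4]/np.pi))
r=((m>0)&(cv2.dilate(e,np.ones((9,9)))==0)).astype(np.uint8)
n,l,st,ce=cv2.connectedComponentsWithStats(r)
for i in range(1,n):
  if st[i,4]>15:print("rib",st[i],ce[i])
L=np.array([onz("wrist",*p,.03,s)[:2] for p in((241,151),(306,121),(296,189))]);c=L.mean(0)
print(c,np.linalg.norm(L-c,axis=1),np.degrees(np.arctan2(*(L-c).T[::-1])))
cv2.imwrite("pics/wc.png",cv2.resize(w[100:205,210:350],(800,600),interpolation=cv2.INTER_CUBIC))
E
```

```text
2 [[     0      0    560    420 233527]
 [   257    135     46     47   1673]] [[279.49918425 209.86648225]
 [279.6138673  158.34429169]]
cap z.08 [0.50312392 0.19733378 0.082     ] z.06 [0.50145985 0.19792049 0.07      ] area d px 46.153328789394244
rib [294 116  16  19  94] [301.38297872 124.5212766 ]
rib [238 141  16  15  96] [243.75 150.  ]
rib [291 184  11   6  41] [295.85365854 187.26829268]
[0.50024072 0.19692914] [0.04410844 0.04529942 0.0432345 ] [  67.7706831   -54.41074431 -174.70181104]
```

View pics/wc.png

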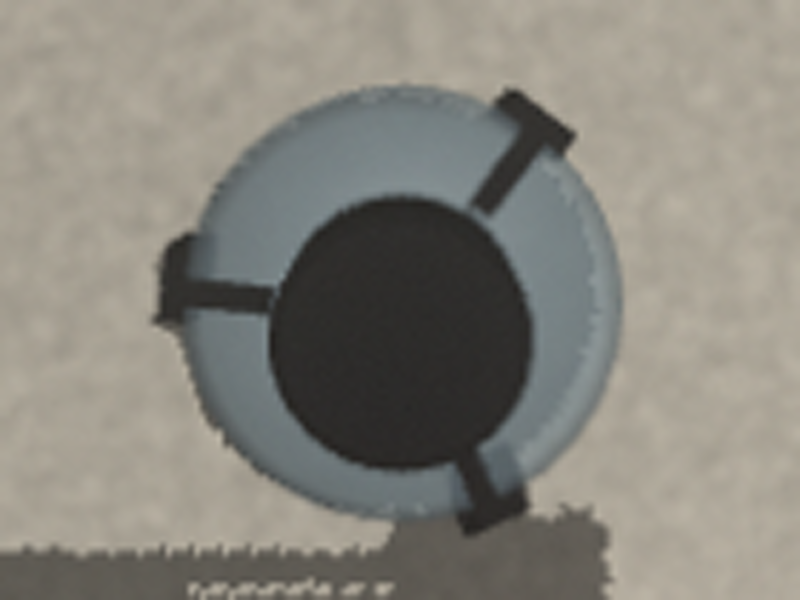

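```bash
python3 -m jog '[[[0.02,0,0.01],[0,0,0]],[[0.014,-0.001,0.025],[0,0,0]],[[0,0,0.035],[0,0,0]],[[0,0,0.035],[0,0,0]],[[0,0,0.035],[0,0,0]]]'
python3 -m jog '[[[0,0,0.025],[0,0,0]],[[0,0,0.01],[0,0,0]],[[0,0,0],[0,0,0]]]'
python3 -m jog '[[[0,0,0],[0,0,0]],[[0,0,0],[0,0,0]],[[0,0,0],[0,0,0]],[[0,0,0],[0,0,0]],[[0,0,0],[0,0,0]]]' 1
python3 -m jog '[[[0,0,0],[0,0,0]],[[0,0,0],[0,0,0]]]'
```

```text
clock: 2.1
eef_pos: [0.5007, 0.199, 0.0855]
tcp_rot: [-3.141, -0.0, -0.305]
contact_force: [0.3, -0.4, 0.7]
finger_gap: 1.001
finger_force: 0.0
clock: 2.4
eef_pos: [0.5003, 0.1982, 0.0505]
tcp_rot: [3.139, 0.001, -0.306]
contact_force: [-0.1, 0.5, 0.2]
finger_gap: 0.999
finger_force: 0.0
clock: 2.9
eef_pos: [0.5014, 0.198, 0.0521]
tcp_rot: [-3.141, -0.0, -0.307]
contact_force: [0.4, -0.3, -0.9]
finger_gap: 0.606
finger_force: 0.0
clock: 3.1
eef_pos: [0.5013, 0.1979, 0.0518]
tcp_rot: [-3.141, -0.0, -0.307]
contact_force: [-0.9, 0.1, 3.5]
finger_gap: 0.497
finger_force: 30.0
```

```bash
python3 -m jog '[[[0,0,-0.012],[0,0,0]],[[0,0,-0.025],[0,0,-6.2]],[[0,0,-0.025],[0,0,-6.2]],[[0,0,-0.025],[0,0,-6.2]],[[0,0,-0.025],[0,0,-6.2]]]'
python3 -m jog '[[[0,0,-0.025],[0,0,-6.2]],[[0,0,-0.02],[0,0,-6.2]],[[0,0,-0.013],[0,0,-6.2]],[[0,0,0],[0,0,-6.2]],[[0,0,0],[0,0,0]]]'
python3 - <<'E'
from h import *
s=manip.get_state();print(s["eef_pos"],s["tcp_rot"],s["finger_gap"])
Q=R.from_euler("xyz",s["tcp_rot"]).as_matrix()
print(Q.T@(np.array([.5068,-.176,s["eef_pos"][2]])-s["eef_pos"]))
E
```

```text
clock: 3.6
eef_pos: [0.501, 0.1977, 0.1653]
tcp_rot: [-3.141, -0.0, 0.13]
contact_force: [1.1, -0.6, -1.1]
finger_gap: 0.496
finger_force: 30.0
clock: 4.1
eef_pos: [0.5011, 0.1979, 0.2227]
tcp_rot: [-3.141, -0.001, 0.56]
contact_force: [-0.4, 0.5, -1.7]
finger_gap: 0.5
finger_force: 30.0
[0.50110643 0.19786181 0.22265174] [-3.14122459e+00 -1.23667801e-03  5.60407523e-01] 0.4996557123673775
[-0.19389649  0.31970158 -0.00035746]
```

```bash
python3 -m jog '[[[-0.014,0.015,0],[0,0,0]],[[-0.027,0.03,0],[0,0,0]],[[-0.03,0.033,0],[0,0,0]],[[-0.03,0.033,0],[0,0,0]],[[-0.03,0.033,0],[0,0,0]]]'
python3 -m jog '[[[-0.03,0.033,0],[0,0,0]],[[-0.03,0.033,0],[0,0,0]],[[-0.03,0.033,0],[0,0,0]],[[-0.03,0.033,0],[0,0,0]],[[-0.03,0.031,0],[0,0,0]]]'
python3 -m jog '[[[-0.013,0.013,0],[0,0,0]],[[0,0,0],[0,0,0]],[[0,0,0],[0,0,0]],[[0,0,0],[0,0,0]]]'
python3 - <<'E'
from h import *
import pickle
s=manip.get_state();w=manip.read_camera("wrist");cv2.imwrite("pics/wrist2.png",w);pickle.dump(s,open("s2.pkl","wb"));print(s["clock"],s["eef_pos"],s["tcp_rot"])
E
```

```text
clock: 4.6
eef_pos: [0.4651, 0.0042, 0.2215]
tcp_rot: [-3.141, 0.001, 0.556]
contact_force: [1.0, -1.3, -1.2]
finger_gap: 0.499
finger_force: 30.0
clock: 5.1
eef_pos: [0.4242, -0.2135, 0.2217]
tcp_rot: [-3.141, 0.0, 0.556]
contact_force: [1.6, -0.4, -1.7]
finger_gap: 0.499
finger_force: 30.0
clock: 5.5
eef_pos: [0.4213, -0.229, 0.2215]
tcp_rot: [-3.141, 0.0, 0.558]
contact_force: [-0.1, 0.3, -1.8]
finger_gap: 0.496
finger_force: 30.0
5.5 [ 0.42128669 -0.22896391  0.22149293] [-3.14130322e+00  1.71073210e-04  5.57945148e-01]
```

View pics/wrist2.png

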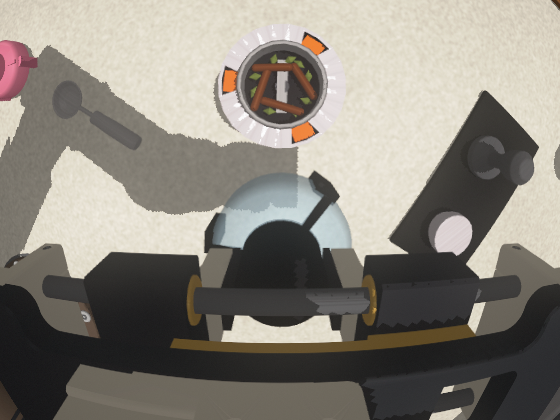

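The wrist view shows the three grinder pads at about (314,44), (230,80) and (304,131). The held lid's ribs are at (322,186) and (213,231).

```bash
python3 - <<'E'
from h import *
import pickle
s=pickle.load(open("s2.pkl","rb"));w=cv2.imread("pics/wrist2.png")
h=cv2.cvtColor(w,cv2.COLOR_BGR2HSV)
m=cv2.inRange(h,(5,190,150),(20,255,255));m[150:]=0;m[:,:215]=0;m[:,350:]=0
n,l,st,ce=cv2.connectedComponentsWithStats(m)
k=[i for i in range(1,n) if st[i,4]>80];print(st[k],ce[k])
P=np.array([onz("wrist",*ce[i],.107,s)[:2] for i in k]);g=P.mean(0);print(g,np.linalg.norm(P-g,axis=1),np.degrees(np.arctan2(*(P-g).T[::-1])))
t=s["eef_pos"]
for p in((322,186),(213,231)):
  L=onz("wrist",*p,.205,s)[:2]-t[:2];print(np.hypot(*L),np.degrees(np.arctan2(L[1],L[0])))
Q=R.from_euler("xyz",s["tcp_rot"]).as_matrix();print("shift",Q.T@(np.array([*g,t[2]])-t))
cv2.imwrite("pics/c2.png",np.hstack([cv2.resize(w[15:165,205:355],(400,400),interpolation=cv2.INTER_CUBIC),cv2.resize(w[160:310,200:350],(400,400),interpolation=cv2.INTER_CUBIC)]))
E
```

```text
[[302  35  22  19 208]
 [224  71  12  20 160]] [[312.67788462  44.65384615]
 [229.525       79.5375    ]]
[ 0.52064389 -0.15650194] [0.03744055 0.03744055] [-34.80590645 145.19409355]
0.045259675701611005 2.41002655521821
0.042253226936630126 104.82789808897817
shift [ 1.22653728e-01 -8.86866051e-03 -1.84158677e-05]
```

View pics/c2.png

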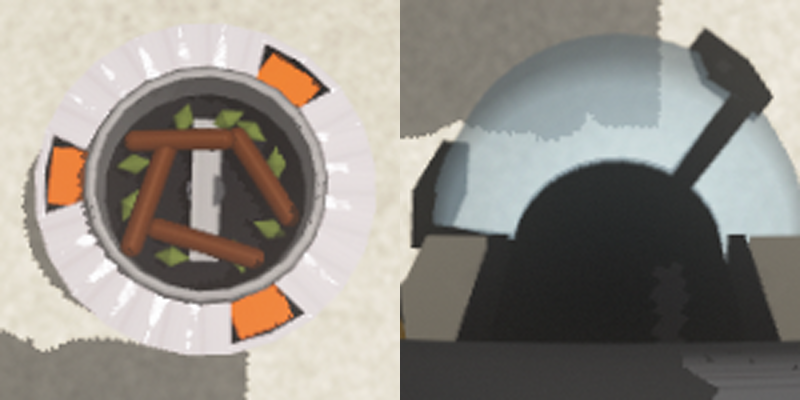

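```bash
cat >> h.py <<'E'
def proj(p,s):
    c=manip.calibration("wrist");f=210/np.tan(np.radians(c["fovy"]/2));T=c["T_tool_cam"];Q=R.from_euler("xyz",s["tcp_rot"]).as_matrix()
    v=T[:3,:3].T@(Q.T@(np.array(p)-s["eef_pos"])-T[:3,3]);r=np.hypot(*v[:2]);th=np.arctan2(r,v[2])
    return np.array([c["cx"],c["cy"]])+v[:2]/r*th*f
E
python3 - <<'E'
from h import *
import pickle
s=pickle.load(open("s2.pkl","rb"));t=s["eef_pos"]
P=np.array([onz("wrist",u,v,.107,s)[:2] for u,v in((313.3,43.8),(229.8,81.3),(304.6,132))]);g=P.mean(0);print("pads",g,np.linalg.norm(P-g,axis=1),np.degrees(np.arctan2(*(P-g).T[::-1])))
print("rim",onz("wrist",282,83.8,.126,s)[:2],"deck",onz("wrist",281.8,85.5,.112,s)[:2])
o=np.array([t[0],t[1],t[2]-.0515])
def pt(a,r,w,z):
    a=np.radians(a);return o+[r*np.cos(a)-w*np.sin(a),r*np.sin(a)+w*np.cos(a),z]
for y in(-9,-4.2,0):
    print(y,[(np.round((proj(pt(y,*q),s)-[200,160])/.375+[400,0])).astype(int).tolist() for q in((22,0,46),(38,0,44),(46,-7,39),(46,7,39),(46,-7,0),(46,7,0)) for q in [np.array(q)/1000]],
     [(np.round((proj(pt(y+120,*q),s)-[200,160])/.375+[400,0])).astype(int).tolist() for q in ((.046,-.007,.039),(.046,-.007,0))])
E
```

```text
pads [ 0.50860115 -0.17530817] [0.04378845 0.04393438 0.04367044] [  -3.4017214   116.88641068 -123.0915987 ]
rim [ 0.50773259 -0.17524712] deck [ 0.50745469 -0.17525801]
-9 [[689, 191], [741, 131], [788, 117], [740, 74], [759, 73], [718, 37]] [[414, 182], [448, 129]]
-4.2 [[682, 185], [730, 122], [776, 104], [724, 65], [749, 62], [705, 29]] [[411, 198], [444, 142]]
0 [[676, 181], [719, 114], [765, 93], [709, 58], [740, 53], [693, 24]] [[409, 212], [442, 155]]
```

```bash
python3 -m jog '[[[0.018,0,0],[0,0,0]],[[0.03,0,0],[0,0,0]],[[0.03,0,0],[0,0,0]],[[0.018,0,0],[0,0,0]],[[0.0055,0,0],[0,0,0]]]'
python3 -m jog '[[[0,0,0],[0,0,0]],[[0,0,0],[0,0,0]]]'
python3 -m jog '[[[0,0,0.015],[0,0,0]],[[0,0,0.015],[0,0,0]],[[0,0,0.01],[0,0,0]],[[0,0,0.006],[0,0,0]],[[0,0,0],[0,0,0]]]'
```

```text
clock: 6.05
eef_pos: [0.5094, -0.1737, 0.2211]
tcp_rot: [-3.141, 0.0, 0.561]
contact_force: [-0.7, 0.2, -1.1]
finger_gap: 0.494
finger_force: 30.0
clock: 6.25
eef_pos: [0.5071, -0.1754, 0.2214]
tcp_rot: [-3.141, 0.001, 0.559]
contact_force: [0.1, 1.3, -0.8]
finger_gap: 0.503
finger_force: 30.0
clock: 6.75
eef_pos: [0.507, -0.1758, 0.175]
tcp_rot: [-3.141, 0.001, 0.558]
contact_force: [-0.4, -0.1, 0.2]
finger_gap: 0.494
finger_force: 30.0
```

```bash
python3 -m jog '[[[0,0,0.002],[0,0,0]],[[0,0,0.002],[0,0,0]],[[0,0,0.002],[0,0,0]],[[0,0,0.002],[0,0,0]],[[0,0,0.0015],[0,0,0]]]'
python3 -m jog '[[[0,0,0.0015],[0,0,0]],[[0,0,0.001],[0,0,0]],[[0,0,0.001],[0,0,0]],[[0,0,0],[0,0,0]],[[0,0,0],[0,0,0]]]'
```

```text
clock: 7.25
eef_pos: [0.5076, -0.1755, 0.166]
tcp_rot: [3.142, 0.0, 0.559]
contact_force: [0.4, -0.8, -1.8]
finger_gap: 0.499
finger_force: 30.0
clock: 7.75
eef_pos: [0.5077, -0.1755, 0.1626]
tcp_rot: [3.142, 0.0, 0.559]
contact_force: [0.2, -0.0, -1.1]
finger_gap: 0.5
finger_force: 30.0
```

```bash
python3 -m jog '[[[0,0,0.001],[0,0,0]],[[0,0,0.001],[0,0,0]],[[0,0,0.001],[0,0,0]],[[0,0,0],[0,0,0]],[[0,0,0],[0,0,0]]]'
python3 -m jog '[[[0,0,0.001],[0,0,0]],[[0,0,0.001],[0,0,0]],[[0,0,0.001],[0,0,0]],[[0,0,0],[0,0,0]],[[0,0,0],[0,0,0]]]'
```

```text
clock: 8.25
eef_pos: [0.5076, -0.1755, 0.1595]
tcp_rot: [-3.142, 0.0, 0.559]
contact_force: [-0.3, -0.1, -0.5]
finger_gap: 0.5
finger_force: 30.0
clock: 8.75
eef_pos: [0.5078, -0.1756, 0.1569]
tcp_rot: [3.141, -0.0, 0.559]
contact_force: [-1.3, 0.8, 4.0]
finger_gap: 0.499
finger_force: 30.0
```

The prongs have gone below deck level and the force is rising by about 5 N, so they are in the slots and on the pads. I'll keep pressing.

```bash
python3 -m jog '[[[0,0,0.001],[0,0,0]],[[0,0,0.001],[0,0,0]],[[0,0,0.001],[0,0,0]],[[0,0,0],[0,0,0]],[[0,0,0],[0,0,0]]]'
python3 -m jog '[[[0,0,0.001],[0,0,0]],[[0,0,0.001],[0,0,0]],[[0,0,0],[0,0,0]],[[0,0,0],[0,0,0]]]'
```

```text
clock: 9.25
eef_pos: [0.5079, -0.1756, 0.1539]
tcp_rot: [3.141, -0.0, 0.559]
contact_force: [-0.5, 0.8, 7.3]
finger_gap: 0.498
finger_force: 30.0
clock: 9.65
eef_pos: [0.5079, -0.1756, 0.1521]
tcp_rot: [3.141, -0.0, 0.559]
contact_force: [-1.2, 1.1, 7.7]
finger_gap: 0.499
finger_force: 30.0
```

```bash
python3 -m jog '[[[0,0,0.001],[0,0,0]],[[0,0,0.0005],[0,0,0]],[[0,0,0],[0,0,0]],[[0,0,0],[0,0,0]]]'
python3 -m jog '[[[0,0,0.0005],[0,0,0]],[[0,0,0.0005],[0,0,0]],[[0,0,0],[0,0,0]],[[0,0,0],[0,0,0]]]'
```

```text
clock: 10.05
eef_pos: [0.5079, -0.1756, 0.1508]
tcp_rot: [3.141, -0.001, 0.559]
contact_force: [-2.8, 1.3, 8.6]
finger_gap: 0.5
finger_force: 30.1
clock: 10.45
eef_pos: [0.508, -0.1757, 0.1506]
tcp_rot: [3.14, -0.001, 0.559]
contact_force: [-5.0, 2.7, 16.1]
finger_gap: 0.498
finger_force: 30.1
```

The force jumped to 16 N while z stalled at 0.1506, so the lid is at the bottom stop. I'll hold for over 3 s and check from the side.

```bash
python3 -m jog '[[[0,0,0],[0,0,0]],[[0,0,0],[0,0,0]],[[0,0,0],[0,0,0]],[[0,0,0],[0,0,0]],[[0,0,0],[0,0,0]]]' >/dev/null
python3 -m jog '[[[0,0,0],[0,0,0]],[[0,0,0],[0,0,0]],[[0,0,0],[0,0,0]],[[0,0,0],[0,0,0]],[[0,0,0],[0,0,0]]]' >/dev/null
python3 -m jog '[[[0,0,0],[0,0,0]],[[0,0,0],[0,0,0]],[[0,0,0],[0,0,0]],[[0,0,0],[0,0,0]],[[0,0,0],[0,0,0]]]' >/dev/null
python3 -m jog '[[[0,0,0],[0,0,0]],[[0,0,0],[0,0,0]],[[0,0,0],[0,0,0]],[[0,0,0],[0,0,0]],[[0,0,0],[0,0,0]]]' >/dev/null
python3 -m jog '[[[0,0,0],[0,0,0]],[[0,0,0],[0,0,0]],[[0,0,0],[0,0,0]],[[0,0,0],[0,0,0]],[[0,0,0],[0,0,0]]]' >/dev/null
python3 -m jog '[[[0,0,0],[0,0,0]],[[0,0,0],[0,0,0]],[[0,0,0],[0,0,0]],[[0,0,0],[0,0,0]],[[0,0,0],[0,0,0]]]' >/dev/null
python3 -m jog '[[[0,0,0],[0,0,0]],[[0,0,0],[0,0,0]],[[0,0,0],[0,0,0]],[[0,0,0],[0,0,0]],[[0,0,0],[0,0,0]]]' >/dev/null
python3 -m jog '[[[0,0,0],[0,0,0]],[[0,0,0],[0,0,0]],[[0,0,0],[0,0,0]],[[0,0,0],[0,0,0]],[[0,0,0],[0,0,0]]]'
python3 - <<'E'
from h import *
b=manip.read_camera("side");cv2.imwrite("pics/side1.png",cv2.resize(b[170:320,160:360],(800,600),interpolation=cv2.INTER_CUBIC))
E
```

```text
clock: 14.45
eef_pos: [0.508, -0.1756, 0.1507]
tcp_rot: [3.14, -0.001, 0.559]
contact_force: [-5.0, 3.5, 15.6]
finger_gap: 0.5
finger_force: 30.1
```

View pics/side1.png

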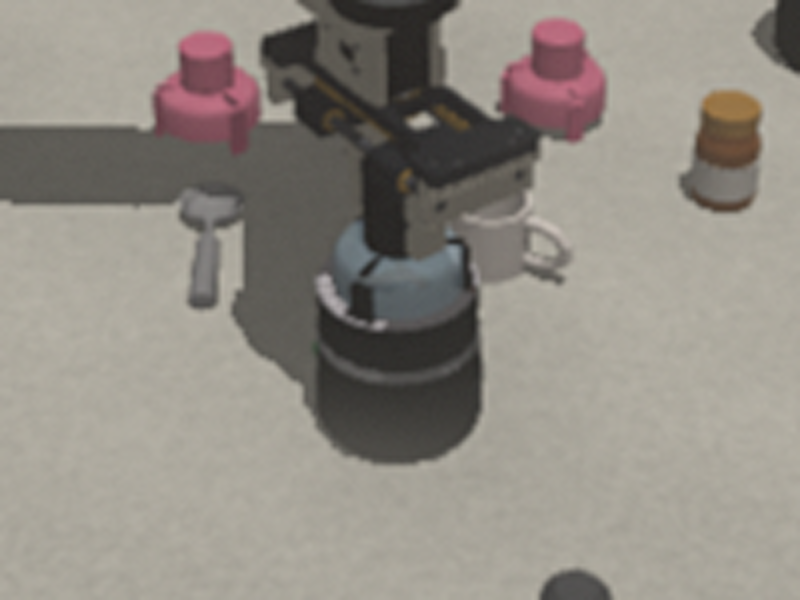

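The side view shows the lid level, with its skirt flush on the deck, the front prong sunk in its slot at about (362,300), and the neighbours untouched. It has been pressed for 4 s, so I'm handing it in.

```bash
python3 -c "
from station import manip
print(manip.job_done())"
```

```text
the job is handed in; nothing more can be done
None
```

The lid is on with its prongs in the slots and was held at the bottom stop for about 4 s with roughly 16 N; I handed the job in at about 14.5 s with the gripper still holding it down, the bystanders visible in the last side view looked unmoved, and no verdict came back.

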